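# Close the leaf jig, index to the third stop and hold

### The arm

A 6-joint arm with a two-finger parallel gripper is mounted at the origin on a cart in front of the work surface, level with it; the furniture and walls round the work are solid. World frame = base frame: x ahead of the robot, y to its left, z up, the work surface at z = 0. Lengths are in mm, angles in rad, forces in N, time in s.
With the tool pointing down it reaches from about 300 to 775 mm from the base axis. Payload 14.6 kg.
Tool frame: the origin (TCP) lies at the centre of the arm's flange, where the gripper is bolted on; the fingertips stand 199 mm ahead of it and the grasp point (between the pads) lies 180 mm ahead of it; z points along the fingers, y is the line along which they close (so a half turn about z gives the same grasp; the last joint's range is limited). The gripper opens to 94 mm and grips with 3 to 60 N. Pads are 16 mm wide; open, the fingers measure 119 mm over their backs; the gripper's body (75 mm by 177 mm) begins 78 mm behind the grasp point.
Start: joints at [-1.391, 0.3, 1.521, -0, 1.321, -0.067], TCP at [134.36, -533.328, 404.646] pointing down, gripper open.
Joint ranges: [-3.03, 3.03], [-0.79, 2.21], [0.23, 2.52], [-1.04, 4.18], [0, 3.07], [-2.55, 2.55]. Speed limits (rad/s): [2.22, 2.22, 2.57, 3.14, 3.14, 3.14].

### API

Orientations are given as [roll, pitch, yaw] about the fixed x, y, z axes, in that order (R = Rz(yaw) Ry(pitch) Rx(roll)).
In Python, from cell import manip, optics, workorder gives the robot as it stands.
- The arm moves only by the tool step_arm, never from a script. Its argument "increments" is a list that holds one entry, the list of rows, each a list of 7 numbers: the turn, a rotation vector about the tool's x, y, z as a fraction of full scale, then the shift along the tool's x, y, z as a fraction of full scale, then the closure, from -1 (fully open) to 1 (shut). In form: [[[wx, wy, wz, tx, ty, tz, fingers], ...]]. A call has 1 to 5 rows; each row shifts and turns the commanded pose from where the row before left it, along the tool's axes as they then stand; what a row does not reach is not made up. Full scale, the value 1, is 40 mm for a shift and 45 degrees for a turn. A row lasts 1/10 s, in which the tool goes at most 50 mm and 8.59 degrees, less where a joint would pass 70% of its speed; a pose out of reach is approached as far as the arm can. A call with a number of a shift or a turn outside -1 to 1 is refused whole. A call with a gripper value outside its range is refused whole. The fingers move at their own pace and stop on an object; "newtons" is the grip in N (left out, the last holds). Time passes only in rows, so rows that do not move let the fingers close. It gives the time, the measured TCP pose, the force, the opening and the grip force at its end, in the units of the state.
- manip.read_state(): the state, without advancing time (a new reading comes with each control period).
- optics.camera(name): name is "scene" or "side" or "wrist"; returns a dict with "frame" (480x640x3 uint8, red, green, blue), "range_z" (480x640 float32, mm along the optical axis (not along the pixel's ray), 0 where there is no reading), "mtx" (3x3 intrinsics, pixels), "cam_to_world" (4x4, takes a point from camera to world coordinates). Camera axes: x right, y down, z forward; pixel columns grow to the right and rows downward; lengths in mm; the calibration is good to about 2 mm. The wrist camera is an equidistant fisheye: a pixel r from the principal point sees the ray r / f radians off the axis. A picture is of the moment at which its call begins.
- workorder.sign_off(): hands the job in; it is judged then, once.
The state is a dict: "clock": time; "joints": joint angles; "qd": joint speeds; "effort": joint torques, N m; "eef_pos": TCP position; "eef_rot": TCP orientation; "wrist_force": force on the tool from outside, world axes, zero at the start; "moment": the same for the moment, N m; "finger_gap": finger opening in mm; "finger_force": force on a finger pad.
Only numpy, scipy, OpenCV 4.12 (cv2) and the standard library are available. Lean on these libraries where they do the work, as an engineer would, in place of code of your own. Each camera call takes 0.05 s, during which the arm holds its last target. There are 200 camera calls.

### The job

Get the drill jig ready for its next hole: fold its small clamp leaf fully down, then fold the large bush leaf fully down over it. Only then turn the index knob clockwise (seen from above) from its home stop to the third click, never past it, and finish with the gripper still gripping the knob's bar there, as the drilling begins while you hold it. Leave the round tin, the steel block and the hammer where they are.

Things in the scene. Friction and masses are not known exactly. Their poses are not given: they have to be found in the camera images.
- drill_jig: The jig, fixed to the bench. Origin: centre of the underside of its grey base plate, 130 (x) x 280 (y) x 16 mm. Its own z is up. Over the -y half (centre x 0, y -70 mm) stands an open steel box, 104 x 90 mm, rim 70 mm above the bench, with a leaf hinged on each of its two rims across x; over the +y half (x 0, y +70 mm) the round index head with the knob on top. At most 70 mm high outside the leaves and the knob. It lies turned by up to 0.3 rad on the bench.
- clamp_leaf (a joint): Angle of the small clamp leaf, rad: 0 = folded down flat over the box, about 1.57 = upright, more = leaning outward (at most 2.1). An aluminium plate 64 mm wide (along the jig's y), 4 mm thick, free edge 52 mm from the hinge. The hinge is stiff, so the leaf stays where it is left; 1 to 2 N near the free edge moves it.
- clamp_leaf_hinge (a point): On the hinge line of the clamp leaf, mid width; it lies on the box's -x rim (jig frame -56, -70, +73 mm). The leaf's mid thickness passes through the hinge line; its upper face when closed is 75 mm above the bench. Closed it points to the jig's +x.
- clamp_leaf_edge (a point): Middle of the free edge of the clamp leaf, 50 mm from the hinge line; moves with the leaf.
- bush_leaf (a joint): Angle of the large bush leaf, rad: 0 = folded down flat over the clamp leaf, about 1.57 = upright, more = leaning outward (at most 2.1). An aluminium plate 86 mm wide, 4 mm thick, free edge 88 mm from the hinge, with a brass drill bush (16 mm diameter, standing 8 mm out of the upper/outer face) on its centre line 34 mm from the hinge. Stiff hinge as on the other leaf.
- bush_leaf_hinge (a point): On the hinge line of the bush leaf, mid width; on the box's +x rim (jig frame +56, -70, +80 mm). The leaf's mid thickness passes through the hinge line; its upper face when closed is 82 mm above the bench. Closed it points to the jig's -x.
- bush_leaf_edge (a point): Middle of the free edge of the bush leaf, 88 mm from the hinge line; moves with the leaf.
- index_turn (a joint): Angle of the index knob, rad, growing clockwise seen from above: 0 = home stop (where it starts, a solid stop lies just behind it). A sprung roller drops into a detent every 24 degrees (0.419 rad): first click 0.419, second 0.838, third 1.257 rad; it pulls the knob into the nearest detent. Passing from one to the next takes about 0.15 N m (a firm grip of 30 N or more keeps the bar from twisting between the fingers).
- index_knob: The index knob: a toothed steel wheel (69 mm diameter, 54 to 64 mm above the bench) that carries a black disc (54 mm diameter, up to 70 mm) and on it a black bar grip, 46 mm long (its own x, along the jig's x at home), 14 mm thick (its own y), 34 mm tall; the bar stands from 70 to 104 mm above the bench. Origin on the vertical axis, 54 mm above the bench. A white line on its top marks the -x end. Turns with the knob.
- knob_grip (a point): On the knob's axis, 19 mm above the underside of the bar grip (89 mm above the bench): the height to grip.
- round_tin: Bystander: grey round tin, 50 mm diameter, 22 mm high, origin at the centre of its underside.
- steel_block: Bystander: square steel bench block, 62 x 62 x 18 mm, origin at the centre of its underside.
- hammer: Bystander: small hammer with wooden handle, 209 x 63 x 29 mm, lying on the bench, origin under its middle.

How it is judged:
By the outcome, as a careful person would: the job done as asked, in the order asked, and still so for the second after the job is handed in, while the arm keeps its last pose, push and grip.
It also fails if it takes over 72 s, if anything falls off the work surface, if the arm or the gripper's body presses on something with over 40 N, if the wrist force passes 120 N, or if a joint passes its speed limit or range.

## Working session

There is one attempt and no reset: what is moved stays moved. The work goes in short steps, Python scripts to look and compute and a tool call to move; the robot and the scene stay as the last step left them, time stands still between calls to the robot, and variables do not carry over. Pictures are saved under pics/ and viewed, at most 10 in all, crops included, and the job is handed in when it is done.

Besides the shell and the picture viewer there is one more tool, called after "Call:" as name(argument=value, ...) on one line, values as JSON. step_arm: Moves the arm, as the interface text tells. Its arguments: {"type":"object","properties":{"increments":{"type":"array","items":{"type":"array","items":{"type":"array","items":{"type":"number"}}}},"newtons":{"type":"number"}},"required":["increments"]}

```bash
ls; mkdir -p pics
python3 - <<'E'
from cell import manip,optics
import cv2,numpy as np
print(manip.read_state())
ims=[]
for n in("scene","side"):
    c=optics.camera(n); np.savez(f"pics/{n}.npz",**c); cv2.imwrite(f"pics/{n}.png",c["frame"][:,:,::-1]); print(c["mtx"],c["cam_to_world"])
E
```

```text
pics
{'clock': 0.0, 'joints': array([-1.39058711e+00,  3.00492163e-01,  1.52160209e+00, -2.75515567e-05,
        1.32073899e+00, -6.65849648e-02]), 'qd': array([ 2.48739421e-05,  6.69314629e-04, -9.41877305e-04, -1.75089756e-04,
        1.26792325e-03,  1.11197426e-03]), 'effort': array([ 4.82983596e-04, -5.31805015e+01, -3.52736735e+01,  7.08830310e-02,
        2.44265457e-02, -9.55525502e-05]), 'eef_pos': array([ 134.35986987, -533.29855997,  404.06575258]), 'eef_rot': array([-3.14035304e+00, -5.59166531e-05,  2.46800978e-01]), 'wrist_force': array([-0.23046949,  0.55353989,  0.14941144]), 'moment': array([-0.06591063,  0.02664504, -0.0524302 ]), 'finger_force': 0.0, 'finger_gap': 93.89845085783891}
[[571.16007623   0.         313.83644566]
 [  0.         571.16007623 240.38007223]
 [  0.           0.           1.        ]] [[ 6.50078195e-01 -3.39792096e-01  6.79661440e-01 -4.31642901e+02]
 [-7.59857814e-01 -2.86220222e-01  5.83690060e-01 -1.02856164e+03]
 [-3.80042039e-03 -8.95890236e-01 -4.44259205e-01  6.87547917e+02]
 [ 0.00000000e+00  0.00000000e+00  0.00000000e+00  1.00000000e+00]]
[[508.74284908   0.         320.69029587]
 [  0.         508.74284908 235.30091711]
 [  0.           0.           1.        ]] [[ 9.53871432e-01 -1.74894666e-01  2.44010546e-01  2.02311882e+02]
 [-2.99970793e-01 -5.22434351e-01  7.98172834e-01 -1.23220597e+03]
 [-1.21166795e-02 -8.34550301e-01 -5.50798494e-01  7.82977178e+02]
 [ 0.00000000e+00  0.00000000e+00  0.00000000e+00  1.00000000e+00]]
```

View pics/scene.png

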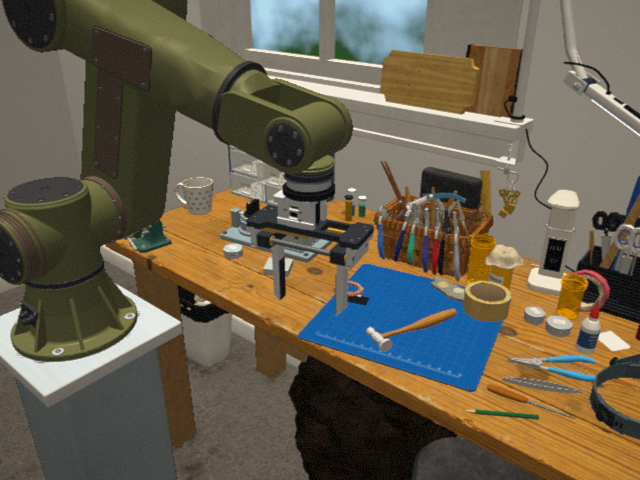

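View pics/side.png

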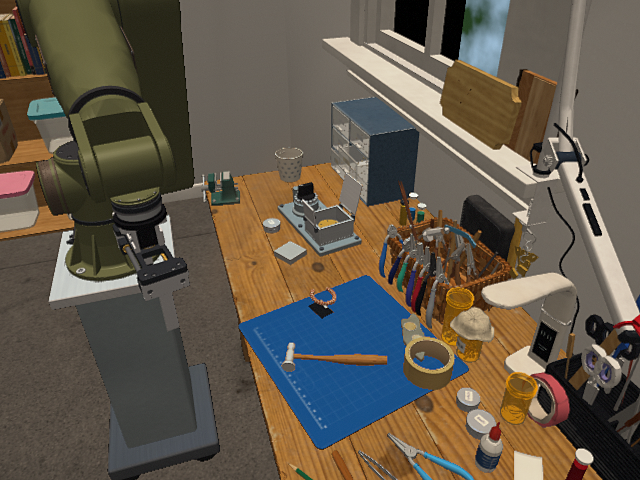

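The jig is in the side view around (320,215): knob at (305,190), box at (330,225), the bush leaf upright at (350,195). The tin is at (271,225), the block at (290,252) and the hammer at (335,358). Next I'll zoom in and use the depth.

```bash
cat > h.py <<'E'
import numpy as np
def cloud(c):
    z=c["range_z"].astype(float); K=c["mtx"]; v,u=np.mgrid[:480,:640]
    P=np.stack([(u-K[0,2])/K[0,0]*z,(v-K[1,2])/K[1,1]*z,z],-1)
    T=c["cam_to_world"]; P=P@T[:3,:3].T+T[:3,3]; P[z<=0]=np.nan; return P
E
python3 - <<'E'
import numpy as np,cv2
from h import *
c=dict(np.load("pics/side.npz")); P=cloud(c)
for u,v in[(305,187),(308,200),(330,225),(350,195),(355,212),(271,225),(290,252),(317,250),(282,208),(318,249),(360,238)]: print(u,v,P[v,u].round(1))
im=c["frame"][160:270,250:390,::-1]; cv2.imwrite("pics/sidez.png",cv2.resize(im,None,fx=5.7,fy=5.4,interpolation=2))
R=P[160:270,250:390].reshape(-1,3)
m=(R[:,2]>11)&(R[:,2]<20)
Q=R[m].astype(np.float32); print(len(Q)); print(np.percentile(Q,[2,50,98],axis=0))
hi=R[(R[:,2]>40)]
for z0 in range(40,180,8):
    q=hi[(hi[:,2]>=z0)&(hi[:,2]<z0+8)&(hi[:,0]<800)&(hi[:,1]<250)]
    if len(q): print(z0,len(q),q.min(0).round(),q.max(0).round())
E
```

```text
305 187 [539.1  16.1  96.7]
308 200 [540.6  -6.3  65.7]
330 225 [ 555.9 -160.5   70.4]
350 195 [ 630.  -108.   119.4]
355 212 [ 631.  -145.6   87.3]
271 225 [422.9 -34.8  21.8]
290 252 [ 441.8 -173.1   17.6]
317 250 [ 513.3 -179.9   12.7]
282 208 [478.2  62.9  12.5]
318 249 [ 515.3 -182.4   17. ]
360 238 [ 650.1 -140.6   -3.2]
1446
[[ 410.75887146 -194.06704254   11.41929321]
 [ 503.27905273 -137.35481262   15.25796938]
 [ 763.38508301  246.6279892    19.65730476]]
40 440 [ 505. -346.   40.] [800. 248.  48.]
48 384 [ 507. -345.   48.] [799. 249.  56.]
56 424 [ 501. -343.   56.] [800. 250.  64.]
64 474 [ 501. -341.   64.] [799. 250.  72.]
72 216 [ 504. -337.   72.] [798. 249.  80.]
80 296 [ 503. -336.   80.] [800. 246.  88.]
88 256 [ 501. -335.   88.] [797. 152.  96.]
96 293 [ 500. -329.   96.] [800. 153. 104.]
104 234 [ 500. -329.  104.] [800. 138. 112.]
112 199 [ 499. -327.  112.] [799. 113. 120.]
120 196 [ 498. -324.  120.] [798. 102. 128.]
128 169 [ 623. -324.  128.] [799.  77. 136.]
136 151 [ 625. -320.  136.] [799.  56. 144.]
144 109 [ 628. -145.  144.] [782.  43. 152.]
152 57 [ 629. -145.  152.] [752.  13. 160.]
160 47 [ 631. -148.  160.] [650. -59. 166.]
```

View pics/sidez.png

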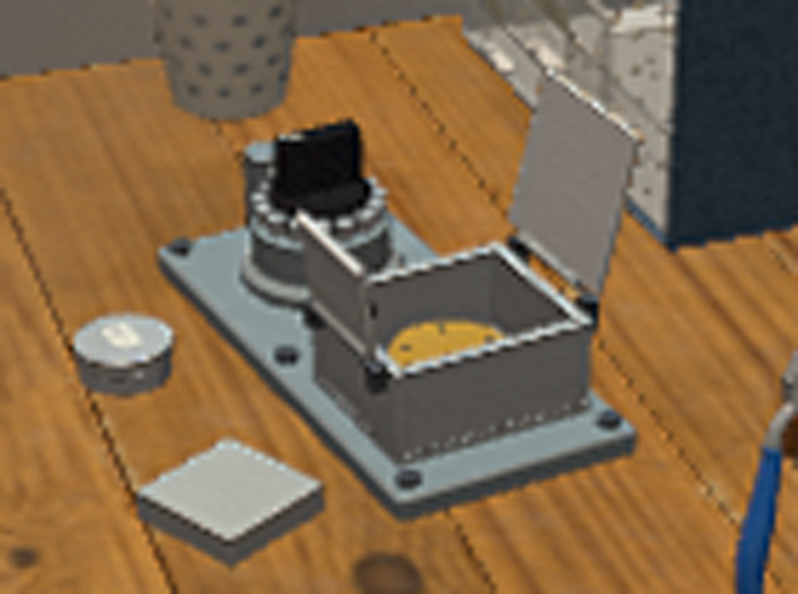

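```bash
cat >> h.py <<'E'
def jig(p):
    c,s=np.cos(p[2]),np.sin(p[2]); return np.array([[c,-s,0],[s,c,0],[0,0,1]]),np.array([p[0],p[1],0])
def leafpt(which,a,r,y,n=0):  # jig frame; n = offset to upper/outer face
    if which=='c': return np.array([-56+r*np.cos(a)-n*np.sin(a),y-70,73+r*np.sin(a)+n*np.cos(a)])
    return np.array([56-r*np.cos(a)+n*np.sin(a),y-70,80+r*np.sin(a)+n*np.cos(a)])
E
python3 - <<'E'
import numpy as np
from h import *
from scipy.optimize import least_squares
c=dict(np.load("pics/side.npz"));K=c["mtx"];Ti=np.linalg.inv(c["cam_to_world"])
z=lambda x,y:(250+(x+.5)/5.7-.5,160+(y+.5)/5.4-.5)
obs=[z(163,250),z(402,500),z(634,435),z(395,374),z(590,322),z(500,246),z(548,70),z(638,140),z(300,212),z(370,275)]
def mod(p):
    L=[[-65,140,16],[-65,-140,16],[65,-140,16],[-52,-115,70],[52,-115,70],[52,-25,70],leafpt('b',p[4],88,43),leafpt('b',p[4],88,-43),leafpt('c',p[3],52,32),leafpt('c',p[3],52,-32)]
    R,t=jig(p); W=np.array(L,float)@R.T+t
    C=W@Ti[:3,:3].T+Ti[:3,3]; return np.c_[C[:,0]/C[:,2]*K[0,0]+K[0,2],C[:,1]/C[:,2]*K[1,1]+K[1,2]]
r=least_squares(lambda p:(mod(p)-obs).ravel(),[550,-50,-.2,1.7,1.7],loss='soft_l1',x_scale=[10,10,.1,.1,.1])
print(r.x.round(3));print((mod(r.x)-obs).round(2))
np.save('pose.npy',r.x)
R,t=jig(r.x)
for n,p in dict(knob=[0,70,89],ce=leafpt('c',r.x[3],50,0),ch=[-56,-70,73],be=leafpt('b',r.x[4],88,0),bh=[56,-70,80]).items(): print(n,(R@p+t).round(1))
P=cloud(c)
B=P[170:215,335:365].reshape(-1,3); B=(B-t)@R; B=B[(B[:,2]>90)&(B[:,2]<165)&(B[:,0]>30)&(B[:,0]<110)]
print('bush x vs z',np.polyfit(B[:,2],B[:,0],1),len(B))
B=P[195:235,295:320].reshape(-1,3); B=(B-t)@R; B=B[(B[:,2]>76)&(B[:,2]<130)&(B[:,0]<-40)&(B[:,1]<-30)]
print('clamp',np.polyfit(B[:,2],B[:,0],1),len(B),B[:,2].max())
B=P[180:200,295:318].reshape(-1,3); B=(B-t)@R; B=B[(B[:,2]>74)&(B[:,2]<106)&(B[:,1]>20)]
print('bar',B.min(0),B.max(0))
E
```

```text
[ 5.54221e+02 -4.99000e+01  1.65000e-01  1.64400e+00  1.78200e+00]
[[-0.97 -0.63]
 [-1.09  0.72]
 [ 1.27 -0.32]
 [-0.01  0.73]
 [ 0.63  0.44]
 [ 0.31 -0.4 ]
 [-0.26 -0.23]
 [ 0.24 -0.06]
 [ 0.59  0.02]
 [-0.96 -0.75]]
knob [542.7  19.2  89. ]
ce [ 506.9 -128.7  122.9]
ch [ 510.5 -128.1   73. ]
be [ 639.1 -106.8  166.1]
bh [ 620.9 -109.8   80. ]
bush x vs z [ 0.2386117 36.6323863] 535
clamp [ -0.12071878 -47.24603289] 170 127.1047814669389
bar [-26.58315799  59.60110185  74.51780518] [ 22.03367771  84.41212424 105.69824611]
```

Call:
step_arm(increments=[[[0, 0, 0, 0.36, -0.25, 0, 1], [0, 0, 0, 0.723, -0.506, 0, 1], [0, 0, 0, 0.723, -0.506, 0, 1], [0, 0, 0, 0.723, -0.506, 0, 1], [0, 0, 0, 0.723, -0.506, 0, 1]]], newtons=20)

```text
clock: 0.6
eef_pos: [239.3, -411.3, 404.5]
eef_rot: [-3.141, -0.0, 0.247]
wrist_force: [0.1, -0.1, 0.3]
finger_gap: 57.4
finger_force: 0.0
```

Call:
step_arm(increments=[[[0, 0, 0, 0.723, -0.506, 0, 1], [0, 0, 0, 0.723, -0.506, 0, 1], [0, 0, 0, 0.723, -0.506, 0, 1], [0, 0, 0, 0.723, -0.506, 0, 1], [0, 0, 0, 0.723, -0.506, 0, 1]]])

```text
clock: 1.1
eef_pos: [354.5, -277.7, 404.6]
eef_rot: [-3.142, -0.0, 0.247]
wrist_force: [-0.3, -0.4, 0.1]
finger_gap: 17.3
finger_force: 0.0
```

Call:
step_arm(increments=[[[0, 0, 0, 0.723, -0.506, 0, 1], [0, 0, 0, 0.723, -0.506, 0, 1], [0, 0, 0, 0.723, -0.506, 0, 1], [0, 0, 0, 0.36, -0.25, 0, 1], [0, 0, 0, 0, 0, 0, 1]]])

```text
clock: 1.6
eef_pos: [435.3, -184.4, 404.4]
eef_rot: [-3.141, 0.0, 0.25]
wrist_force: [-0.3, 0.1, -0.1]
finger_gap: 0.3
finger_force: 0.0
```

Call:
step_arm(increments=[[[0, 0, -0.19, 0, 0, 0, 1], [0, 0, -0.19, 0, 0, 0, 1], [0, 0, -0.19, 0, 0, 0, 1], [0, 0, -0.19, 0, 0, 0, 1], [0, 0, -0.19, 0, 0, 0, 1]]])

```text
clock: 2.1
eef_pos: [433.9, -186.7, 404.6]
eef_rot: [-3.141, 0.0, 0.999]
wrist_force: [-0.4, -0.0, 0.4]
finger_gap: 0.5
finger_force: 0.0
```

Call:
step_arm(increments=[[[0, 0, -0.19, 0, 0, 0, 1], [0, 0, -0.19, 0, 0, 0, 1], [0, 0, -0.19, 0, 0, 0, 1], [0, 0, -0.19, 0, 0, 0, 1], [0, 0, -0.19, 0, 0, 0, 1]]])

```text
clock: 2.6
eef_pos: [433.9, -186.7, 404.6]
eef_rot: [-3.141, -0.0, 1.745]
wrist_force: [-0.7, 0.8, 0.1]
finger_gap: 0.2
finger_force: 0.0
```

Call:
step_arm(increments=[[[0, 0, -0.19, 0, 0, 0, 1], [0, 0, -0.19, 0, 0, 0, 1], [0, 0, -0.19, 0, 0, 0, 1], [0, 0, -0.19, 0, 0, 0, 1], [0, 0, -0.19, 0, 0, 0, 1]]])

```text
clock: 3.1
eef_pos: [433.9, -186.7, 404.5]
eef_rot: [-3.141, -0.0, 2.491]
wrist_force: [0.5, 0.9, 0.5]
finger_gap: 0.4
finger_force: 0.0
```

Call:
step_arm(increments=[[[0, 0, -0.19, 0, 0, 0, 1], [0, 0, -0.19, 0, 0, 0, 1], [0, 0, -0.19, 0, 0, 0, 1], [0, 0, -0.19, 0, 0, 0, 1], [0, 0, -0.09, 0, 0, 0, 1]]])

```text
clock: 3.6
eef_pos: [433.9, -186.7, 404.6]
eef_rot: [3.142, -0.0, -3.125]
wrist_force: [-0.4, -0.7, -0.6]
finger_gap: 0.6
finger_force: 0.0
```

Call:
step_arm(increments=[[[0, 0, -0.188, 0, 0, 0, 1], [0, 0, 0, -0.69, 0.565, 0, 1], [0, 0, 0, -0.69, 0.565, 0, 1], [0, 0, 0, 0, 0, 0, 1]]])

```text
clock: 4.0
eef_pos: [482.8, -131.3, 404.4]
eef_rot: [3.141, 0.0, -2.981]
wrist_force: [0.4, -0.3, -0.0]
finger_gap: 1.0
finger_force: 0.0
```

Run:
```python
from cell import manip,optics
import cv2,numpy as np
c=optics.camera("wrist"); np.savez("pics/w1.npz",**c); print(manip.read_state()["eef_pos"],manip.read_state()["eef_rot"],c["mtx"],c["cam_to_world"])
cv2.imwrite("pics/w1.png",c["frame"][:,:,::-1])
```

```text
[ 482.03051085 -132.37658105  404.35058619] [ 3.14135356e+00 -5.80284017e-04 -2.98087243e+00] [[371.64829954   0.         324.48708638]
 [  0.         371.64829954 234.84041503]
 [  0.           0.           1.        ]] [[-1.59307277e-01  9.47361809e-01  2.77717111e-01  4.02434267e+02]
 [ 9.87228941e-01  1.52743220e-01  4.52606648e-02 -1.43994700e+02]
 [ 4.58819645e-04  2.81380722e-01 -9.59596102e-01  3.84586499e+02]
 [ 0.00000000e+00  0.00000000e+00  0.00000000e+00  1.00000000e+00]]
```

View pics/w1.png

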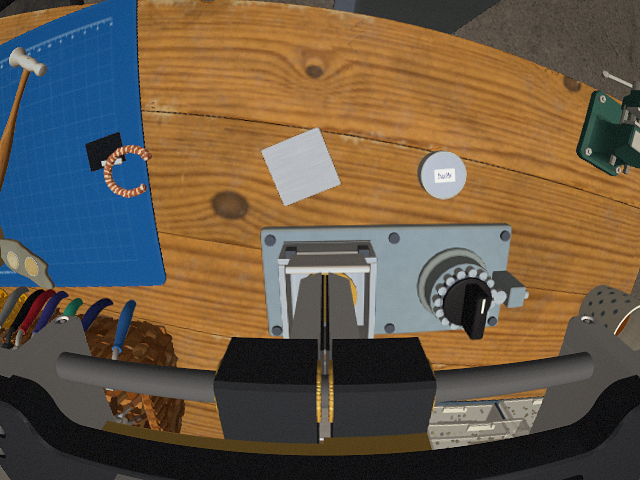

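Run:
```python
import cv2
im=cv2.imread("pics/w1.png")[215:350,250:535]
cv2.imwrite("pics/w1z.png",cv2.resize(im,None,fx=2.8,fy=2.8,interpolation=2))
```

```text
(no output)
```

View pics/w1z.png

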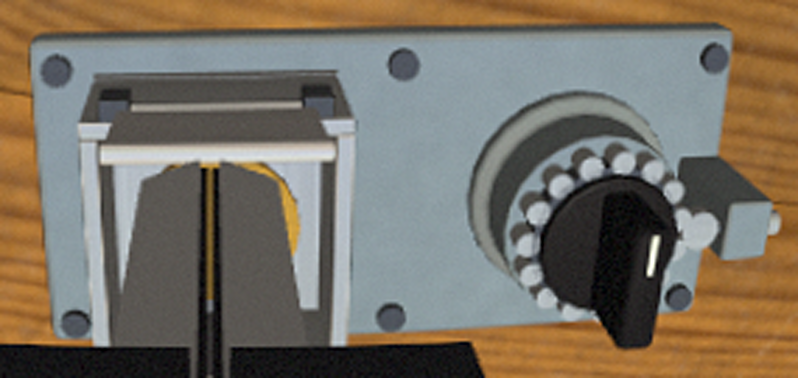

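```bash
cat >> h.py <<'E'
import cv2
def wproj(c,W):
    Ti=np.linalg.inv(c["cam_to_world"]); C=np.asarray(W,float)@Ti[:3,:3].T+Ti[:3,3]
    return cv2.fisheye.projectPoints(C[:,None],np.zeros(3),np.zeros(3),c["mtx"],np.zeros(4))[0][:,0]
E
python3 - <<'E'
import numpy as np
from h import *
from scipy.optimize import least_squares
c=dict(np.load("pics/w1.npz")); p0=np.load("pose.npy")
z=lambda x,y:(250+(x+.5)/2.8-.5,215+(y+.5)/2.8-.5)
obs=np.array([z(31,36),z(732,26),z(52,337),z(78,128),z(356,127),z(100,152),z(335,151),z(403,65),z(391,317)])
def mod(p):
    L=[[-65,-140,16],[-65,140,16],[65,-140,16],[-52,-115,70],[-52,-25,70],leafpt('c',p[3],52,-32),leafpt('c',p[3],52,32)]
    R,t=jig(p); return wproj(c,np.array(L,float)@R.T+t)
print((mod(p0)-obs[:7]).round(1))
r=least_squares(lambda p:(mod(p)-obs[:7]).ravel(),p0[:4],loss='soft_l1',x_scale=[10,10,.1,.1])
print(r.x.round(3));print((mod(r.x)-obs[:7]).round(2))
R,t=jig(r.x); print('tip px',wproj(c,[[482,-132.4,205.4]]), 'bar top ends',(wproj(c,np.array([[-23,70,104],[23,70,104]])@R.T+t)-[250,215])*2.8)
E
```

```text
[[-5.3  0.3]
 [-1.   3.2]
 [-4.8  0.6]
 [-4.6 -3.1]
 [-4.4 -3.2]
 [-5.4  3.1]
 [-4.7  3.1]]
[ 5.5305e+02 -4.5311e+01  1.7700e-01  1.7000e+00]
[[-1.52  1.55]
 [ 2.11  1.4 ]
 [-0.05  1.69]
 [-0.12 -2.05]
 [ 0.05 -3.35]
 [-0.33  0.54]
 [ 0.53 -0.51]]
tip px [[321.99855206 285.5774765 ]] bar top ends [[655.55863505 229.40654255]
 [634.27364356 350.97782412]]
```

Call:
step_arm(increments=[[[0, 0, 0, 0, 0, 0.8, 1], [0, 0, 0, 0, 0, 0.8, 1], [0, 0, 0, 0, 0, 0.78, 1], [0, 0, 0, 0, 0, 0, 1]]])

```text
clock: 4.45
eef_pos: [480.5, -133.7, 306.3]
eef_rot: [3.139, -0.006, -2.984]
wrist_force: [-0.3, 0.8, 0.2]
finger_gap: 0.4
finger_force: 0.0
```

Call:
step_arm(increments=[[[0, 0, 0, -0.24, 0, 0, 1], [0, 0, 0, -0.24, 0, 0, 1], [0, 0, 0, -0.19, 0, 0, 1], [0, 0, 0, -0.19, 0, 0.03, 1], [0, 0, 0, -0.13, 0, 0.06, 1]]])

```text
clock: 4.95
eef_pos: [521.9, -126.8, 306.3]
eef_rot: [-3.141, 0.001, -2.982]
wrist_force: [0.4, 0.0, 0.4]
finger_gap: 0.5
finger_force: 0.5
```

Call:
step_arm(increments=[[[0, 0, 0, -0.13, 0, 0.07, 1], [0, 0, 0, -0.12, 0, 0.1, 1], [0, 0, 0, -0.12, 0, 0.11, 1], [0, 0, 0, -0.07, 0, 0.13, 1], [0, 0, 0, -0.07, 0, 0.13, 1]]])

```text
clock: 5.45
eef_pos: [541.4, -123.7, 283.7]
eef_rot: [3.141, -0.0, -2.983]
wrist_force: [-0.5, -0.1, 0.2]
finger_gap: 0.4
finger_force: 0.4
```

Call:
step_arm(increments=[[[0, 0, 0, -0.03, 0, 0.12, 1], [0, 0, 0, -0.03, 0, 0.1, 1], [0, 0, 0, 0, 0, 0.03, 1], [0, 0, 0, 0, 0, 0, 1]]])

```text
clock: 5.85
eef_pos: [543.6, -123.3, 274.5]
eef_rot: [-3.142, 0.0, -2.983]
wrist_force: [-0.4, 1.0, 3.3]
finger_gap: -0.1
finger_force: 1.3
```

Call:
step_arm(increments=[[[0, 0, 0, 0, 0, 0.03, 1], [0, 0, 0, 0, 0, 0.02, 1], [0, 0, 0, 0, 0, 0, 1]]])

```text
clock: 6.15
eef_pos: [543.6, -123.3, 274.0]
eef_rot: [-3.141, 0.001, -2.983]
wrist_force: [-9.3, 2.5, 21.7]
finger_gap: 0.4
finger_force: 10.5
```

Run:
```python
from cell import manip,optics
import cv2,numpy as np
from h import *
s=manip.read_state(); print(s["eef_pos"],s["wrist_force"],s["joints"])
c=optics.camera("side"); np.savez("pics/s2.npz",**c); P=cloud(c)
cv2.imwrite("pics/s2.png",cv2.resize(c["frame"][150:270,240:400,::-1],None,fx=5,fy=5,interpolation=2))
```

```text
[ 543.58868126 -123.34832988  274.03936532] [-9.29522867  2.52089967 21.66597884] [-2.88845483e-01  4.56797441e-01  1.63015828e+00  7.85680407e-06
  1.05343156e+00 -2.01851142e+00]
```

View pics/s2.png

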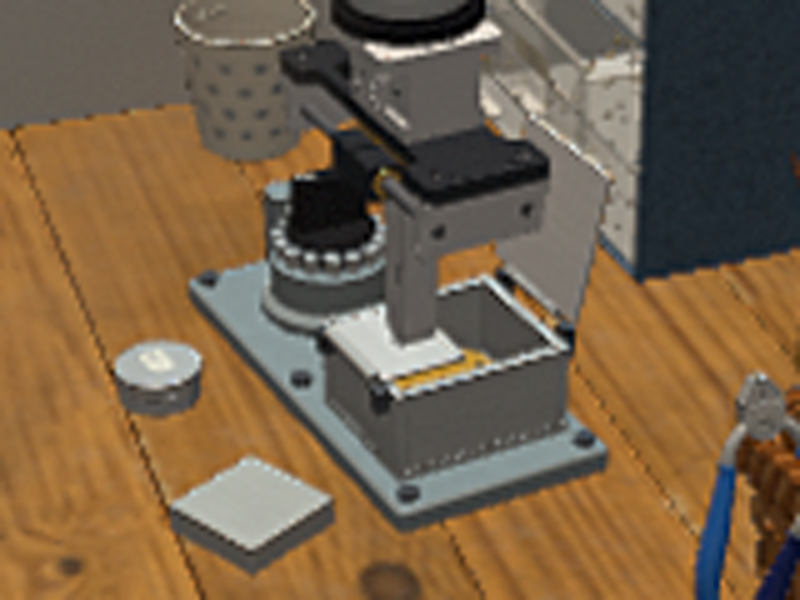

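Run:
```python
import numpy as np
from h import *
for f in("pics/side.npz","pics/scene.npz"):
    P=cloud(dict(np.load(f))).reshape(-1,3); P=P[~np.isnan(P[:,0])]
    for z0,z1 in((20,70),(70,140),(140,200),(200,300),(300,450),(450,600)):
        for y0 in range(-250,100,50):
            q=P[(P[:,1]>y0)&(P[:,1]<y0+50)&(P[:,2]>z0)&(P[:,2]<z1)&(P[:,0]>660)]
            if len(q)>3: print(z0,y0,len(q),np.percentile(q[:,0],1).round(), end=' | ')
        print()
```

```text
20 -250 54 898.0 | 20 -200 124 899.0 | 20 -150 335 780.0 | 20 -100 150 821.0 | 20 -50 124 898.0 | 20 0 789 729.0 | 20 50 14 729.0 | 
70 -250 172 898.0 | 70 -200 229 898.0 | 70 -150 264 779.0 | 70 -100 226 814.0 | 70 -50 183 898.0 | 70 0 1433 693.0 | 70 50 118 680.0 | 
140 -250 239 898.0 | 140 -200 217 898.0 | 140 -150 197 898.0 | 140 -100 187 899.0 | 140 -50 176 898.0 | 140 0 1166 693.0 | 140 50 144 689.0 | 
200 -250 149 873.0 | 200 -200 139 873.0 | 200 -150 124 873.0 | 200 -100 118 872.0 | 200 -50 109 872.0 | 200 0 835 729.0 | 200 50 451 726.0 | 
300 -250 781 795.0 | 300 -200 452 795.0 | 300 -150 283 794.0 | 300 -100 337 794.0 | 300 -50 506 795.0 | 300 0 633 795.0 | 300 50 744 795.0 | 
450 -250 195 835.0 | 450 -200 37 835.0 | 450 50 571 929.0 | 
20 -200 158 892.0 | 20 -150 422 775.0 | 20 -100 171 827.0 | 20 -50 155 892.0 | 20 0 111 873.0 | 
70 -250 275 892.0 | 70 -200 207 891.0 | 70 -150 367 778.0 | 70 -100 319 810.0 | 70 -50 272 892.0 | 70 0 194 687.0 | 70 50 235 677.0 | 
140 -250 318 891.0 | 140 -200 275 891.0 | 140 -150 273 891.0 | 140 -100 266 892.0 | 140 -50 209 891.0 | 140 0 50 860.0 | 140 50 8 683.0 | 
200 -250 476 868.0 | 200 -200 458 868.0 | 200 -150 431 868.0 | 200 -100 389 867.0 | 200 -50 55 874.0 | 
300 -250 944 790.0 | 300 -200 562 789.0 | 300 -150 436 788.0 | 300 -100 650 791.0 | 300 -50 555 794.0 | 300 0 476 807.0 | 300 50 583 823.0 | 
450 -250 476 830.0 | 450 -200 49 829.0 | 450 50 525 922.0 |
```

Call:
step_arm(increments=[[[0, 0, 0, 0.05, 0, -0.3, 1], [0, 0, 0, 0, 0, -0.8, 1], [0, 0, 0, 0, 0, -1, 1], [0, 0, 0, 0, 0, -1, 1], [0, 0, 0, 0, 0, 0, 1]]])

```text
clock: 6.7
eef_pos: [541.7, -123.7, 401.9]
eef_rot: [-3.138, 0.008, -2.983]
wrist_force: [-0.2, -0.9, -0.2]
finger_gap: 0.3
finger_force: 0.0
```

Call:
step_arm(increments=[[[0, 0, 0, -0.4, -0.1, 0, 1], [0, 0, 0, -0.8, -0.1, 0, 1], [0, 0, 0, -0.9, -0.12, 0, 1], [0, 0, 0, -0.7, -0.1, 0, 1], [0, 0, 0, -0.35, 0, 0, 1]]])

```text
clock: 7.2
eef_pos: [670.2, -120.3, 394.9]
eef_rot: [3.141, -0.001, -2.983]
wrist_force: [-0.8, -0.2, -0.8]
finger_gap: 0.1
finger_force: 0.0
```

Call:
step_arm(increments=[[[0, 0, 0, 0, 0, 0.4, 1], [0, 0, 0, 0, 0, 0.6, 1], [0, 0, 0, 0, 0, 0.3, 1], [0, 0, 0, 0, 0, 0, 1]]])

```text
clock: 7.6
eef_pos: [668.5, -120.3, 342.1]
eef_rot: [3.14, -0.003, -2.983]
wrist_force: [-0.4, 0.6, 0.2]
finger_gap: 0.5
finger_force: 0.0
```

Call:
step_arm(increments=[[[0, 0, 0, 0.2, 0, -0.06, 1], [0, 0, 0, 0.21, 0, -0.06, 1], [0, 0, 0, 0.22, 0, -0.05, 1], [0, 0, 0, 0.22, 0, -0.04, 1], [0, 0, 0, 0.24, 0, 0.02, 1]]])

```text
clock: 8.1
eef_pos: [624.7, -127.4, 352.9]
eef_rot: [-3.141, 0.001, -2.983]
wrist_force: [0.4, 0.0, 0.7]
finger_gap: 0.7
finger_force: 0.3
```

Call:
step_arm(increments=[[[0, 0, 0, 0.24, 0, 0.04, 1], [0, 0, 0, 0.21, 0, 0.08, 1], [0, 0, 0, 0.21, 0, 0.09, 1], [0, 0, 0, 0.19, 0, 0.13, 1], [0, 0, 0, 0.18, 0, 0.13, 1]]])

```text
clock: 8.6
eef_pos: [584.3, -133.9, 332.6]
eef_rot: [3.142, -0.0, -2.983]
wrist_force: [0.3, -0.2, 0.5]
finger_gap: 0.4
finger_force: 0.2
```

Call:
step_arm(increments=[[[0, 0, 0, 0.145, 0, 0.17, 1], [0, 0, 0, 0.145, 0, 0.18, 1], [0, 0, 0, 0.1, 0, 0.2, 1], [0, 0, 0, 0.1, 0, 0.2, 1], [0, 0, 0, 0.04, 0, 0.17, 1]]])

```text
clock: 9.1
eef_pos: [563.7, -137.1, 295.3]
eef_rot: [3.141, -0.001, -2.983]
wrist_force: [0.4, -0.8, -0.0]
finger_gap: 0.3
finger_force: 0.1
```

Call:
step_arm(increments=[[[0, 0, 0, 0.04, 0, 0.15, 1], [0, 0, 0, 0.01, 0, 0.08, 1], [0, 0, 0, 0, 0, 0, 1]]])

```text
clock: 9.4
eef_pos: [562.0, -137.4, 286.6]
eef_rot: [3.141, -0.001, -2.983]
wrist_force: [0.3, 0.1, -0.8]
finger_gap: 0.3
finger_force: 0.0
```

Tip at 87.6; press the remaining 5–6 mm.

Call:
step_arm(increments=[[[0, 0, 0, 0, 0, 0.07, 1], [0, 0, 0, 0, 0, 0.06, 1], [0, 0, 0, 0, 0, 0.03, 1], [0, 0, 0, 0, 0, 0, 1]]])

```text
clock: 9.8
eef_pos: [562.1, -137.4, 281.4]
eef_rot: [-3.141, 0.001, -2.983]
wrist_force: [-1.9, 0.7, 7.5]
finger_gap: 0.2
finger_force: 3.2
```

Call:
step_arm(increments=[[[0, 0, 0, 0, 0, 0.03, 1], [0, 0, 0, 0, 0, 0.01, 1], [0, 0, 0, 0, 0, 0, 1]]])

```text
clock: 10.1
eef_pos: [562.1, -137.4, 281.0]
eef_rot: [-3.141, 0.001, -2.983]
wrist_force: [-8.5, 2.1, 19.1]
finger_gap: 0.6
finger_force: 9.7
```

Call:
step_arm(increments=[[[0, 0, 0, 0, 0, -0.4, 1], [0, 0, 0, 0, 0, -0.9, 1], [0, 0, 0, 0, 0, -1, -1], [0, 0, 0, 0, 0.4, 0, -1], [0, 0, 0, -0.03, 0.9, 0, -1]]])

```text
clock: 10.6
eef_pos: [554.8, -86.6, 371.7]
eef_rot: [-3.141, 0.002, -2.985]
wrist_force: [0.8, 0.5, -0.3]
finger_gap: 21.0
finger_force: 0.0
```

Call:
step_arm(increments=[[[0, 0, 0, -0.03, 0.9, 0, -1], [0, 0, 0, -0.03, 0.9, 0, -1], [0, 0, 0, -0.03, 0.7, 0, -1], [0, 0, 0, 0, 0.2, 0, -1], [0, 0, 0, 0, 0, 0, -1]]])

```text
clock: 11.1
eef_pos: [541.3, 22.1, 370.8]
eef_rot: [3.142, -0.0, -2.981]
wrist_force: [0.0, -0.0, -0.4]
finger_gap: 61.3
finger_force: 0.0
```

Call:
step_arm(increments=[[[0, 0, 0, 0, 0, 0, -1], [0, 0, 0, 0, 0, 0, -1], [0, 0, 0, 0, 0, 0, -1], [0, 0, 0, 0, 0, 0, -1], [0, 0, 0, 0, 0, 0, -1]]])

```text
clock: 11.6
eef_pos: [541.5, 21.0, 371.0]
eef_rot: [-3.142, 0.0, -2.983]
wrist_force: [0.6, -0.7, -0.0]
finger_gap: 93.7
finger_force: 0.0
```

Run:
```python
from cell import manip,optics
import cv2,numpy as np
s=manip.read_state(); print(s["eef_pos"],s["eef_rot"],s["finger_gap"],s["joints"])
for n in("wrist","side"):
    c=optics.camera(n); np.savez(f"pics/{n}3.npz",**c)
    im=c["frame"][:,:,::-1]
    if n=="side": im2=cv2.resize(im[150:270,250:390],None,fx=2.8,fy=2.8,interpolation=2)
    else: im1=im[180:420,160:480]; im1=cv2.resize(im1,None,fx=1.25,fy=1.25,interpolation=2)
a=np.zeros((max(im1.shape[0],im2.shape[0]),im1.shape[1]+im2.shape[1],3),np.uint8)
a[:im1.shape[0],:im1.shape[1]]=im1; a[:im2.shape[0],im1.shape[1]:]=im2; print(a.shape); cv2.imwrite("pics/k3.png",a)
```

```text
[541.49821797  20.99184931 371.03472852] [-3.14156766e+00  1.12670995e-07 -2.98324072e+00] 93.73925263083 [-2.88408940e-02  3.11555261e-01  1.58633157e+00 -2.59116007e-05
  1.24370106e+00 -1.75798083e+00]
(336, 792, 3)
```

View pics/k3.png

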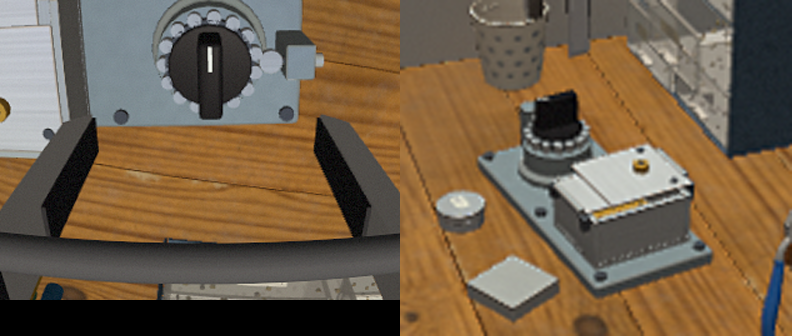

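Run:
```python
import numpy as np,cv2
from h import *
c=dict(np.load("pics/wrist3.npz"))
f=lambda W:(wproj(c,W)-[160,180]+.5)*1.25-.5
for p in([554.2,-49.9,.165],[553.05,-45.3,.177],[553.6,-47.6,.171]):
    R,t=jig(p); Q=lambda L:f(np.array(L,float)@R.T+t).round(0).tolist()
    print('top',Q([[-23,63,104],[-23,77,104],[23,63,104],[23,77,104]]),'wheel L/R',Q([[0,35.5,64],[0,104.5,64]]),'screws +x',Q([[58,10,17],[58,130,17]]))
y=np.array([0])
# fingertips as projected from TCP
y0,th=np.array([541.5,21.0]),-2.983
ty=np.array([np.sin(th),-np.cos(th)])
print('tips',f([[*(y0+s*47*ty),172] for s in(-1,1)]),'mid',f([[541.5,21,172]]))
g=cv2.cvtColor(c["frame"],cv2.COLOR_RGB2GRAY)
im=cv2.resize(c["frame"][190:290,270:430,::-1],None,fx=5,fy=5,interpolation=2)
cv2.imwrite("pics/k4.png",cv2.convertScaleAbs(im,alpha=2.2,beta=10))
```

```text
top [[188.0, 46.0], [214.0, 45.0], [190.0, 123.0], [214.0, 123.0]] wheel L/R [[149.0, 66.0], [256.0, 65.0]] screws +x [[127.0, 121.0], [280.0, 120.0]]
top [[197.0, 44.0], [222.0, 43.0], [199.0, 121.0], [223.0, 121.0]] wheel L/R [[156.0, 65.0], [263.0, 63.0]] screws +x [[134.0, 120.0], [287.0, 117.0]]
top [[192.0, 45.0], [218.0, 44.0], [194.0, 122.0], [219.0, 122.0]] wheel L/R [[152.0, 66.0], [259.0, 64.0]] screws +x [[130.0, 121.0], [283.0, 119.0]]
tips [[ 95.83852964 133.16182748]
 [314.37176313 132.96704826]] mid [[205.05796491 134.27382237]]
```

View pics/k4.png

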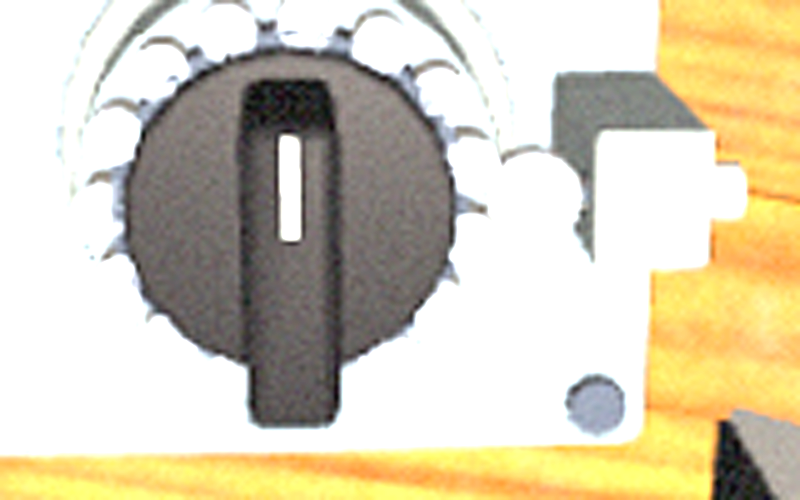

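Call:
step_arm(increments=[[[0, 0, -0.023, 0.01, 0.05, 0.4, -1], [0, 0, 0, 0, 0, 0.8, -1], [0, 0, 0, 0, 0, 0.7, -1], [0, 0, 0, 0, 0, 0.35, -1], [0, 0, 0, 0, 0, 0.15, -1]]])

```text
clock: 12.2
eef_pos: [540.7, 23.2, 274.1]
eef_rot: [3.141, -0.002, -2.965]
wrist_force: [0.2, -0.3, 0.5]
finger_gap: 94.1
finger_force: 0.0
```

Call:
step_arm(increments=[[[0, 0, 0, 0, 0, 0, -1], [0, 0, 0, 0, 0, 0, 1], [0, 0, 0, 0, 0, 0, 1], [0, 0, 0, 0, 0, 0, 1], [0, 0, 0, 0, 0, 0, 1]]], newtons=10)

```text
clock: 12.7
eef_pos: [540.8, 23.2, 275.5]
eef_rot: [-3.141, 0.001, -2.965]
wrist_force: [-0.0, 0.4, 0.1]
finger_gap: 65.3
finger_force: 0.0
```

Call:
step_arm(increments=[[[0, 0, 0, 0, 0, 0, 1], [0, 0, 0, 0, 0, 0, 1], [0, 0, 0, 0, 0, 0, 1], [0, 0, 0, 0, 0, 0, 1], [0, 0, 0, 0, 0, 0, 1]]])

```text
clock: 13.2
eef_pos: [540.7, 23.2, 275.0]
eef_rot: [3.142, -0.0, -2.965]
wrist_force: [1.0, -0.6, -0.5]
finger_gap: 25.4
finger_force: 0.0
```

Call:
step_arm(increments=[[[0, 0, 0, 0, 0, 0, 1], [0, 0, 0, 0, 0, 0, 1], [0, 0, 0, 0, 0, 0, 1], [0, 0, 0, 0, 0, 0, 1], [0, 0, 0, 0, 0, 0, 1]]])

```text
clock: 13.7
eef_pos: [540.7, 23.2, 275.1]
eef_rot: [3.142, 0.0, -2.965]
wrist_force: [-0.0, 0.2, 0.3]
finger_gap: 13.7
finger_force: 10.0
```

Call:
step_arm(increments=[[[0, 0, 0, 0, 0, 0, 1], [0, 0, 0, 0, 0, 0, 1], [0, 0, 0, 0, 0, 0, 1]]], newtons=48)

```text
clock: 14.0
eef_pos: [540.7, 23.2, 275.0]
eef_rot: [3.142, -0.0, -2.965]
wrist_force: [-0.2, -0.1, -0.7]
finger_gap: 13.3
finger_force: 48.0
```

```bash
python3 -c "
from cell import manip
print(manip.read_state())"
```

```text
{'clock': 14.0, 'joints': array([-2.47140366e-02,  4.23869724e-01,  1.67655262e+00,  4.12985103e-05,
        1.04120674e+00, -1.77242797e+00]), 'qd': array([-1.32667958e-03,  6.21595219e-05, -4.85744646e-04,  1.35177120e-03,
       -3.27378852e-05, -1.52378285e-03]), 'effort': array([-1.81402699e-01, -5.54001224e+01, -3.05193257e+01, -7.25331204e-02,
        4.85058327e-02,  4.02601948e-02]), 'eef_pos': array([540.73418327,  23.24728114, 275.04678095]), 'eef_rot': array([ 3.14155044e+00, -2.85500797e-05, -2.96469591e+00]), 'wrist_force': array([-0.21989015, -0.14196013, -0.70176016]), 'moment': array([ 0.1346124 , -0.14737954,  0.0580691 ]), 'finger_force': 47.99876689910889, 'finger_gap': 13.308760220927615}
```

Call:
step_arm(increments=[[[0, 0, 0.1067, 0, 0, 0, 1], [0, 0, 0.1067, 0, 0, 0, 1], [0, 0, 0.1067, 0, 0, 0, 1], [0, 0, 0.1067, 0, 0, 0, 1], [0, 0, 0.1067, 0, 0, 0, 1]]])

```text
clock: 14.5
eef_pos: [540.7, 23.0, 275.1]
eef_rot: [-3.141, 0.0, 2.896]
wrist_force: [-0.6, -2.8, -0.7]
finger_gap: 13.5
finger_force: 48.0
```

Call:
step_arm(increments=[[[0, 0, 0, 0, 0, 0, 1], [0, 0, 0, 0, 0, 0, 1]]])

```text
clock: 14.7
eef_pos: [540.7, 23.0, 275.0]
eef_rot: [-3.141, 0.0, 2.902]
wrist_force: [-0.5, -4.1, -0.5]
finger_gap: 13.7
finger_force: 48.0
```

```bash
python3 -c "
from cell import manip
print(manip.read_state())"
```

```text
{'clock': 14.7, 'joints': array([-2.50622132e-02,  4.23889878e-01,  1.67656973e+00, -4.63163509e-04,
        1.04113053e+00, -1.35576522e+00]), 'qd': array([ 0.00047722,  0.00014487,  0.00014018, -0.00062986, -0.00124317,
       -0.00256278]), 'effort': array([ 2.15477273e+00, -5.54411280e+01, -3.05249226e+01,  8.34666956e-01,
        5.48324233e-02,  1.66085847e-01]), 'eef_pos': array([540.74230167,  23.02789902, 275.02964828]), 'eef_rot': array([-3.14120269e+00,  8.76982973e-05,  2.90173336e+00]), 'wrist_force': array([-0.46995828, -4.14070337, -0.46736898]), 'moment': array([-0.74447162, -0.10092378, -0.08082318]), 'finger_force': 48.00436198711395, 'finger_gap': 13.727153163644486}
```

Call:
step_arm(increments=[[[0, 0, 0.1067, 0, 0, 0, 1], [0, 0, 0.1067, 0, 0, 0, 1], [0, 0, 0.1067, 0, 0, 0, 1], [0, 0, 0.1067, 0, 0, 0, 1], [0, 0, 0.1067, 0, 0, 0, 1]]])

```text
clock: 15.2
eef_pos: [540.7, 22.9, 275.0]
eef_rot: [-3.141, 0.0, 2.479]
wrist_force: [-2.7, -6.4, 1.5]
finger_gap: 13.9
finger_force: 48.0
```

Call:
step_arm(increments=[[[0, 0, 0, 0, 0, 0, 1], [0, 0, 0.1, 0, 0, 0, 1], [0, 0, 0.1, 0, 0, 0, 1], [0, 0, 0.1, 0, 0, 0, 1], [0, 0, 0.1, 0, 0, 0, 1]]])

```text
clock: 15.7
eef_pos: [540.6, 22.7, 275.0]
eef_rot: [-3.14, 0.0, 2.165]
wrist_force: [-2.1, -8.3, 1.8]
finger_gap: 13.6
finger_force: 48.0
```

Call:
step_arm(increments=[[[0, 0, 0.07, 0, 0, 0, 1], [0, 0, 0.04, 0, 0, 0, 1], [0, 0, 0.023, 0, 0, 0, 1], [0, 0, 0, 0, 0, 0, 1], [0, 0, 0, 0, 0, 0, 1]]])

```text
clock: 16.2
eef_pos: [540.6, 22.7, 275.0]
eef_rot: [-3.14, 0.001, 2.064]
wrist_force: [-3.4, -8.4, 1.1]
finger_gap: 13.5
finger_force: 48.0
```

Run:
```python
from cell import manip,optics
import cv2,numpy as np
s=manip.read_state(); print(s["eef_pos"],s["eef_rot"],s["finger_gap"],s["joints"],s["moment"],s["wrist_force"])
for n in("wrist","side"):
    c=optics.camera(n); im=c["frame"][:,:,::-1]
    if n=="side": im2=cv2.resize(im[150:270,250:390],None,fx=3,fy=3,interpolation=2)
    else: im1=cv2.resize(im[180:420,160:480],None,fx=1.25,fy=1.25,interpolation=2)
a=np.zeros((max(im1.shape[0],im2.shape[0]),im1.shape[1]+im2.shape[1]-20,3),np.uint8)
a[:im1.shape[0],:im1.shape[1]]=im1; a[:im2.shape[0],400:]=im2[:,:a.shape[1]-400]; cv2.imwrite("pics/k5.png",a)
```

```text
[540.56106024  22.69554601 275.0112972 ] [-3.14004438e+00  5.38806750e-04  2.06406273e+00] 13.480689834501081 [-2.55754917e-02  4.23692018e-01  1.67691248e+00 -1.43106193e-03
  1.04206594e+00 -5.18118934e-01] [-1.5615452   0.56041266  0.02830611] [-3.44771477 -8.44878345  1.05854475]
```

View pics/k5.png

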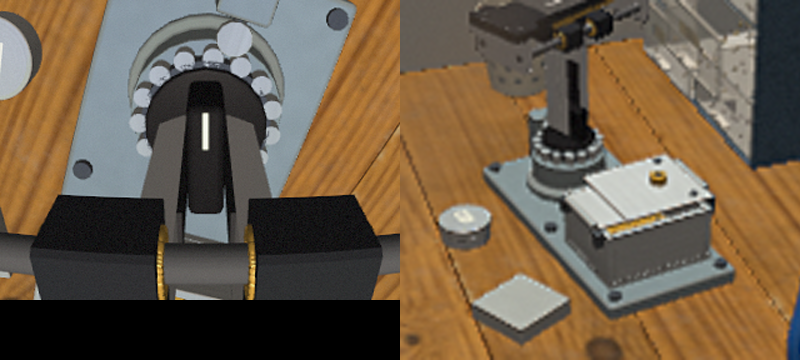

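The leaves are flat. The knob has turned 1.255 rad with about zero torque, so it is seated in the third detent, and the grip is holding.

```bash
python3 -c "
from cell import workorder
print(workorder.sign_off())"
```

```text
the job is handed in; nothing more can be done
None
```

The job is handed in: clamp leaf down, bush leaf down over it, and the knob turned clockwise to the third click (measured 1.255 rad), with the gripper still holding the bar at 48 N after about 16 s; the tin, block and hammer were not touched.

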